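# Clear the draughts board into its drawer

## Robot

A 6-joint arm with a two-finger parallel gripper is mounted at the origin on the work surface. World frame = base frame: x ahead of the robot, y to its left, z up, the work surface at z = 0. Lengths are in m, angles in degrees, forces in N, time in s.
With the tool pointing down it reaches from about 0.375 to 0.75 m from the base axis. Payload 9 kg.
Tool frame: the origin (TCP) lies where the fingers leave the gripper's body, on its centre line; the fingertips stand 73 mm ahead of it and the grasp point (between the pads) lies 54 mm ahead of it (robot.tip_reach is the distance from the TCP to the fingertips, in m); z points along the fingers, y is the line along which they close (so a half turn about z gives the same grasp; the last joint's range is limited). The gripper opens to 85 mm and grips with 20 to 120 N. Pads are 22 mm wide; open, the fingers measure 114 mm over their backs; the gripper's body (76 mm by 85 mm) begins 54 mm behind the grasp point. The pads swing forward as they close: fully open they stand 13 mm farther back than shut.
Start: joints at [58.402, 5.964, 5.575, 89.605, 0, 77.527], TCP at [0.197, 0.567, 0.304] pointing down, gripper open.
Joint ranges: [-171.21, 171.21], [-48.23, 106.86], [-62.78, 66.21], [-105.2, 120.99], [-86.42, 89.51], [-180, 180]. Speed limits (degrees/s): [127.2, 127.2, 147.25, 180, 180, 180].

## Interface

Orientations are given as [roll, pitch, yaw] about the fixed x, y, z axes, in that order (R = Rz(yaw) Ry(pitch) Rx(roll)).
In Python, from plant import robot gives the robot as it stands. Calls block until the motion is done:
- robot.move_pose(position, orientation): joint-space move of the TCP to a pose.
- robot.line_to(position, vel=0.15, rotation=None, guard=None): straight line of the TCP; rotation=None keeps the orientation; vel is the mean speed in m/s. With guard (N) it stops when the force on the tool has changed by that much, and returns True; else False.
- robot.goto_joints(angles): joint-space move.
- robot.set_gripper(opening): finger opening in m; the grip force is fixed at half the most; returns when the fingers have stopped.
- robot.pause(seconds).
- robot.ik(position, orientation): joint angles nearest the present ones, or None.
- robot.observe(): the state.
- robot.grab_frame(name): name is "scene" or "side" or "wrist"; returns the picture (480x640x3 uint8, blue, green, red); there is no depth.
- robot.get_calibration(name): a dict with "vertical_fov" (degrees; the focal length in pixels is half the picture's height over the tangent of half this angle, whatever the lens; pixels are square), "cx", "cy" (the principal point, pixels), "k1" (the pictures are not rectified: a ray, as slopes to the right and down, at radius r is drawn at 1 + k1 r^2 times it, then the intrinsics apply), "rvec" (rotation vector, rad) and "tvec" (3), from world to camera coordinates, as OpenCV has them. Camera axes: x right, y down, z forward; pixel columns grow to the right and rows downward; lengths in m; the calibration is good to about 2 mm. A picture is of the moment at which its call begins: read the wrist's pose just before it. get_calibration takes no time and is no camera call; for the wrist camera it gives the pose at the moment of the call.
A pose or a line that the arm cannot do raises robot.IKError and nothing moves.
- robot.job_done(): hands the job in; it is judged then, once.
The state is a dict: "time": time; "q": joint angles; "qvel": joint speeds; "joint_torque": joint torques, N m; "tool_pos": TCP position; "tcp_rot": TCP orientation; "ft_force": force on the tool from outside, world axes, zero at the start; "torque": the same for the moment, N m; "gripper_width": finger opening in m; "gripper_force": force on a finger pad.
Only numpy, scipy, OpenCV 4.12 (cv2) and the standard library are available. Lean on these libraries where they do the work, as an engineer would, in place of code of your own. Each camera call takes 0.05 s, during which the arm holds its last target. There are 200 camera calls.

## Task

The game is over: sweep all six draughts (three red, three cream) across the board and over its edge into the open drawer below, sliding them with the fingertips and never picking one up, and once they are all in, push the drawer fully shut. Leave the sand timer standing where it is on the board, and do not disturb the other things on the desk.

Things in the scene. Friction and masses are not known exactly. Their poses are not given: they have to be found in the camera images.
- board: fixed games board on the desk, a shallow dark wooden case 340 x 340 mm and 56 mm high with a flat chequered top (8 x 8 squares of 38 mm inside an 18 mm border flush with them, no raised rim). Origin: centre of its underside, on the desk; x and y run along its sides, z up. Its drawer opens out of its +y side, whose edge is at y = +170 mm
- drawer (a joint): how far the board's drawer is out, in m: 0 fully shut (front flush with the board's side), at most 0.14; slides along the board's +y, stays where it is left, moves with a push of about 2 to 3 N
- drawer_front (a point): centre of the outer face of the drawer's wooden front panel, 320 mm wide (along the board's x) and 41 mm high (3 to 44 mm above the desk), 12 mm thick; the panel's face looks along the board's +y and a small brass knob (14 mm diameter, sticking out 14 mm) sits on this point. Axes as the board's
- drawer_floor (a point): centre of the drawer's inner floor, 8 mm above the desk; inside 296 mm (board's x) by 150 mm (board's y), walls rising 34 mm above the floor (tops 14 mm below the board's top). The part past the board's +y edge, as long as the joint value less 12 mm, is open above. Axes as the board's. The case leaves 38 mm above the floor, so draughts pass inside even on edge
- timer: small brass and glass sand timer, upright, 36 mm diameter, 66 mm tall, standing loose on the board near the edge farthest from the drawer; origin at the centre of its underside; leave it standing
- mug: blue ceramic mug, 82 mm diameter, 92 mm tall, on the desk some 10 cm in front of the drawer, towards its end nearer the robot; origin at the centre of its underside; leave alone
- case: tan leather spectacle case, 160 x 62 x 38 mm, lying on the desk beside the board on the side away from the drawer; origin at the centre of its underside; leave alone
- notebook: closed dark green notebook, 148 x 105 x 16 mm, on the desk; origin at the centre of its underside; leave alone
- stapler: black stapler, 150 x 36 x 50 mm, lying on the desk to the robot's right of the spectacle case; origin at the centre of its underside; leave alone
- phone: silver-grey mobile phone, 150 x 72 x 8 mm, lying on the desk; origin at the centre of its underside; leave alone
- red1: red flat round wooden draught (game disc), 30 mm diameter, 9 mm thick, 10 to 17 g, lying loose on the board; origin at the disc's centre, 4.5 mm above whatever it lies on, z along its axis; it slides under a light push
- red2: red flat round wooden draught (game disc), 30 mm diameter, 9 mm thick, 10 to 17 g, lying loose on the board; origin at the disc's centre, 4.5 mm above whatever it lies on, z along its axis; it slides under a light push
- red3: red flat round wooden draught (game disc), 30 mm diameter, 9 mm thick, 10 to 17 g, lying loose on the board; origin at the disc's centre, 4.5 mm above whatever it lies on, z along its axis; it slides under a light push
- cream1: cream flat round wooden draught (game disc), 30 mm diameter, 9 mm thick, 10 to 17 g, lying loose on the board; origin at the disc's centre, 4.5 mm above whatever it lies on, z along its axis; it slides under a light push
- cream2: cream flat round wooden draught (game disc), 30 mm diameter, 9 mm thick, 10 to 17 g, lying loose on the board; origin at the disc's centre, 4.5 mm above whatever it lies on, z along its axis; it slides under a light push
- cream3: cream flat round wooden draught (game disc), 30 mm diameter, 9 mm thick, 10 to 17 g, lying loose on the board; origin at the disc's centre, 4.5 mm above whatever it lies on, z along its axis; it slides under a light push
There are look-alikes about, which are no part of the job. Several things have the shape of the timer; the one meant has the colours described above.

How it is judged (in metres and radians):
On the way:
1. all six draughts lie in the drawer while it is still open (z of red1 in the frame of drawer_floor between 0 and 0.034 m and x of red1 in the frame of drawer_floor between -0.148 and 0.148 m and y of red1 in the frame of drawer_floor between -0.078 and 0.078 m and z of red2 in the frame of drawer_floor between 0 and 0.034 m and x of red2 in the frame of drawer_floor between -0.148 and 0.148 m and y of red2 in the frame of drawer_floor between -0.078 and 0.078 m and z of red3 in the frame of drawer_floor between 0 and 0.034 m and x of red3 in the frame of drawer_floor between -0.148 and 0.148 m and y of red3 in the frame of drawer_floor between -0.078 and 0.078 m and z of cream1 in the frame of drawer_floor between 0 and 0.034 m and x of cream1 in the frame of drawer_floor between -0.148 and 0.148 m and y of cream1 in the frame of drawer_floor between -0.078 and 0.078 m and z of cream2 in the frame of drawer_floor between 0 and 0.034 m and x of cream2 in the frame of drawer_floor between -0.148 and 0.148 m and y of cream2 in the frame of drawer_floor between -0.078 and 0.078 m and z of cream3 in the frame of drawer_floor between 0 and 0.034 m and x of cream3 in the frame of drawer_floor between -0.148 and 0.148 m and y of cream3 in the frame of drawer_floor between -0.078 and 0.078 m and value of joint drawer above 0.04 m), for 0.2 s.
At the end, for the whole second after the job is handed in: all six draughts lie inside the drawer, the drawer is shut to within 4 mm, and the sand timer stands upright on the board (z of red1 in the frame of drawer_floor between 0 and 0.034 m and x of red1 in the frame of drawer_floor between -0.148 and 0.148 m and y of red1 in the frame of drawer_floor between -0.078 and 0.078 m and z of red2 in the frame of drawer_floor between 0 and 0.034 m and x of red2 in the frame of drawer_floor between -0.148 and 0.148 m and y of red2 in the frame of drawer_floor between -0.078 and 0.078 m and z of red3 in the frame of drawer_floor between 0 and 0.034 m and x of red3 in the frame of drawer_floor between -0.148 and 0.148 m and y of red3 in the frame of drawer_floor between -0.078 and 0.078 m and z of cream1 in the frame of drawer_floor between 0 and 0.034 m and x of cream1 in the frame of drawer_floor between -0.148 and 0.148 m and y of cream1 in the frame of drawer_floor between -0.078 and 0.078 m and z of cream2 in the frame of drawer_floor between 0 and 0.034 m and x of cream2 in the frame of drawer_floor between -0.148 and 0.148 m and y of cream2 in the frame of drawer_floor between -0.078 and 0.078 m and z of cream3 in the frame of drawer_floor between 0 and 0.034 m and x of cream3 in the frame of drawer_floor between -0.148 and 0.148 m and y of cream3 in the frame of drawer_floor between -0.078 and 0.078 m and value of joint drawer below 0.004 m and angle between timer's own z axis and vertical below 0.15 rad); the robot touches nothing.
It fails at once if a draught is lifted (its centre more than 18 mm above the board's top; one standing on edge is at 15 mm) (height (world z) of any of red1, red2, red3, cream1, cream2, cream3 above 0.074 m).
It fails at once if the sand timer is tipped or shifted by more than 15 mm (angle between timer's own z axis and vertical above 0.3 rad or distance of timer from where it was at the start of the episode above 0.015 m).
It fails at once if another thing on the desk is shifted by more than 15 mm (distance of any of mug, case, notebook, stapler, phone from where it was at the start of the episode above 0.015 m).
It also fails if it takes over 72 s, if anything falls off the work surface, if the arm or the gripper's body presses on something with over 40 N, if the wrist force passes 120 N, or if a joint passes its speed limit or range.

## Working session

There is one attempt and no reset: what is moved stays moved. The work goes in short steps, each a Python script; the robot and the scene stay as the last script left them, time stands still between calls to the robot, and variables do not carry over. Pictures are saved under pics/ and viewed, at most 10 in all, crops included, and the job is handed in when it is done.

```bash
mkdir -p pics; ls; python3 - <<'E'
from plant import robot
import cv2
for n in ("scene","side"):
    cv2.imwrite(f"pics/{n}0.png",robot.grab_frame(n)); print(n,robot.get_calibration(n))
print(robot.observe()["time"],robot.tip_reach)
E
```

```text
pics
scene {'vertical_fov': 48.86309831552345, 'cx': 322.3184499096742, 'cy': 231.16467789070435, 'k1': -0.04193843402640732, 'rvec': array([ 2.08650128,  1.51724859, -0.47943986]), 'tvec': array([-0.15940232, -0.32345565,  1.49796979])}
side {'vertical_fov': 46.721105132275504, 'cx': 323.860796268892, 'cy': 244.0038331100085, 'k1': -0.04160536022504694, 'rvec': array([ 0.22751218, -2.67771344,  1.4416835 ]), 'tvec': array([0.46642938, 0.09978689, 1.56650362])}
0.1 0.0726
```

View pics/scene0.png

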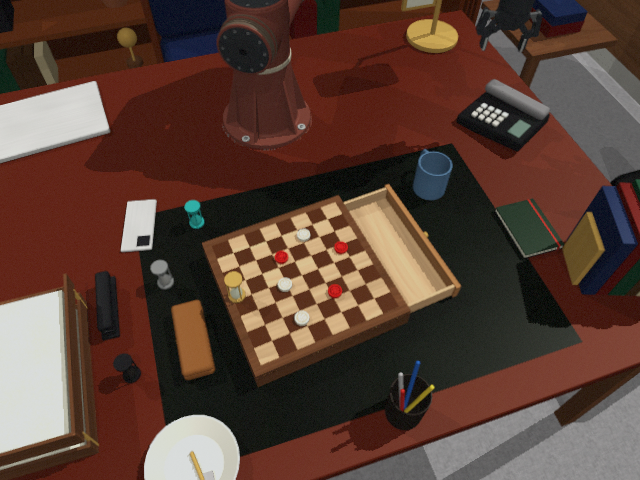

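View pics/side0.png

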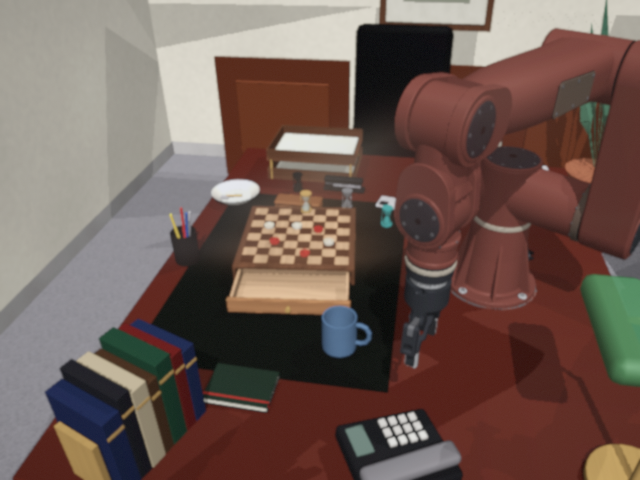

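Scene view: the board's top corners are near px (203,242), (342,197), (409,310) and (258,370), with the drawer open to the right. Red draughts are at (281,257), (341,247) and (335,291), cream at (303,235), (285,285) and (302,318). The timer-shaped things are teal (195,214), grey (162,275), black (127,368) and brass (234,287). Only the brass one stands on the board at the far edge, so it is the one meant. I'll measure on rectified planes next.

```bash
cat > h.py <<'E'
import numpy as np, cv2
from plant import robot
def cam(n):
    c=robot.get_calibration(n); f=240/np.tan(np.radians(c["vertical_fov"]/2))
    return f,c["cx"],c["cy"],c["k1"],cv2.Rodrigues(c["rvec"])[0],c["tvec"]
def project(n,P):
    f,cx,cy,k,R,t=cam(n); q=np.asarray(P,float)@R.T+t; s=q[...,:2]/q[...,2:]
    s=s*(1+k*(s**2).sum(-1,keepdims=True)); return s*f+[cx,cy]
def ray(n,uv,z):
    f,cx,cy,k,R,t=cam(n); d=(np.asarray(uv,float)-[cx,cy])/f; s=d.copy()
    for _ in range(20): s=d/(1+k*(s**2).sum(-1,keepdims=True))
    v=np.concatenate([s,np.ones_like(s[...,:1])],-1)@R; o=-R.T@t
    return o+v*((z-o[2])/v[...,2])[...,None]
def blobs(img,amin=25):
    h=cv2.cvtColor(img,cv2.COLOR_BGR2HSV)
    red=cv2.inRange(h,(0,200,140),(6,255,255))|cv2.inRange(h,(174,200,140),(180,255,255))
    out={}
    n,l,s,c=cv2.connectedComponentsWithStats(red); out["red"]=[(c[i],s[i,4]) for i in range(1,n) if s[i,4]>amin]
    cr=cv2.inRange(h,(0,0,170),(40,70,255))
    n,l,s,c=cv2.connectedComponentsWithStats(cr); out["cream"]=[(c[i],s[i,4]) for i in range(1,n) if s[i,4]>amin]
    return out
def rect(n,img,x0,x1,y0,y1,z,ppm=1000):
    X,Y=np.meshgrid(np.arange(x1,x0,-1/ppm),np.arange(y1,y0,-1/ppm),indexing="ij")
    uv=project(n,np.stack([X,Y,0*X+z],-1)).astype(np.float32)
    return cv2.remap(img,uv[...,0],uv[...,1],cv2.INTER_LINEAR)
E
python3 - <<'E'
from h import *
img=cv2.imread("pics/scene0.png")
px=np.array([(203,242),(342,197),(409,310),(258,370)])
print(ray("scene",px,.056).round(3))
print(ray("scene",[(457,291),(388,190)],.044).round(3), ray("scene",[(432,195)],0).round(3), ray("scene",[(234,298)],.056).round(3))
for k,v in blobs(img).items():
    for c,a in v: print(k,c.round(1),a,ray("scene",c,.0645).round(4))
c=ray("scene",px,.056).mean(0)[:2]
print(c)
r=rect("scene",img,c[0]-.23,c[0]+.23,c[1]-.26,c[1]+.32,.056,1000)
cv2.imwrite("pics/rect0.png",r); print(r.shape, "row0 x",c[0]+.23,"col0 y",c[1]+.32)
E
```

```text
[[ 0.416 -0.249  0.056]
 [ 0.386  0.089  0.056]
 [ 0.712  0.12   0.056]
 [ 0.741 -0.206  0.056]]
[[0.696 0.24  0.044]
 [0.39  0.207 0.044]] [[0.405 0.327 0.   ]] [[ 0.575 -0.215  0.056]]
red [340.7 246.8] 120 [0.5262 0.0361 0.0645]
red [280.7 256.4] 115 [ 0.5108 -0.0961  0.0645]
red [334.6 290.1] 148 [ 0.6253 -0.0123  0.0645]
cream [ 50.7 118.9] 5416 [-0.0982 -0.5636  0.0645]
cream [137.9 223.4] 1302 [ 0.3268 -0.3801  0.0645]
cream [303.  233.9] 115 [ 0.4678 -0.0325  0.0645]
cream [284.6 283.4] 143 [ 0.5783 -0.1066  0.0645]
cream [ 60.3 373.1] 645 [ 0.6388 -0.5622  0.0645]
cream [ 10.6 302.7] 28 [ 0.453  -0.6546  0.0645]
cream [301.7 316.8] 164 [ 0.6633 -0.0951  0.0645]
cream [ 41.8 329.2] 41 [ 0.5341 -0.5939  0.0645]
cream [ 39.1 338.8] 35 [ 0.554  -0.5993  0.0645]
cream [ 45.3 346. ] 62 [ 0.5735 -0.588   0.0645]
cream [ 36.9 353.5] 33 [ 0.5848 -0.604   0.0645]
cream [202.9 440.2] 2082 [ 0.8398 -0.3289  0.0645]
cream [  8.4 449.5] 29 [ 0.7552 -0.6557  0.0645]
cream [192.8 464.8] 76 [ 0.8749 -0.3533  0.0645]
cream [206.2 471.4] 148 [ 0.8923 -0.3335  0.0645]
cream [155.9 477.7] 53 [ 0.8767 -0.4163  0.0645]
[ 0.56374258 -0.0615873 ]
(460, 581, 3) row0 x 0.7937425831117306 col0 y 0.2584127010679275
```

View pics/rect0.png

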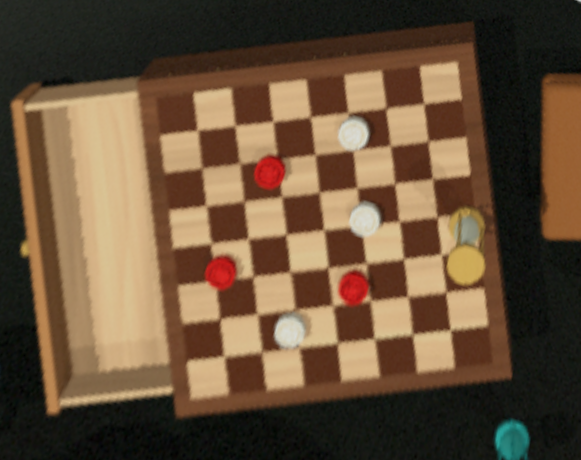

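The rectified view is 1 px/mm. The checker corners at (157,97), (458,62), (493,362) and (189,400) give sides of 303–305 mm, against 304 mm expected, so the fit holds. The brass timer's base is at about (468,225), at the edge away from the drawer. I'll set up the board frame and sweep the drawer-side draughts first, holding each in a notch between slightly opened fingertips.

```bash
cat >> h.py <<'E'
g=np.array([(157,97),(458,62),(493,362),(189,400)],float)
w=np.stack([.79374-g[:,1]/1000,.25841-g[:,0]/1000],1)
C=w.mean(0); ey=(w[0]-w[1])+(w[3]-w[2]); a1=np.arctan2(-ey[0],ey[1]); ex=(w[0]-w[3])+(w[1]-w[2]); a2=np.arctan2(ex[1],ex[0])
A=(a1+a2)/2; EX=np.array([np.cos(A),np.sin(A)]); EY=np.array([-np.sin(A),np.cos(A)])
def toB(p): d=np.asarray(p)[...,:2]-C; return np.stack([d@EX,d@EY],-1)
def toW(bx,by,z): p=C+bx*EX+by*EY; return [p[0],p[1],z]
YAW=np.degrees(A)+90
def discs(n="scene"):
    for k,v in blobs(robot.grab_frame(n)).items():
        for c,a in v:
            b=toB(ray(n,c,.0645))
            if abs(b[0])<.175 and abs(b[1])<.18 and a<300: yield k,b
def sweep(bx,by,ztip_tcp,v=.14,back=.034):
    up=ztip_tcp+.028
    robot.line_to(toW(bx,by-back,up),vel=.25)
    robot.line_to(toW(bx,by-back,ztip_tcp),vel=.12)
    hit=robot.line_to(toW(bx,.192,ztip_tcp),vel=v,guard=25)
    robot.line_to(toW(bx,.185,up),vel=.15)
    return hit
E
python3 - <<'E'
from h import *
print(np.degrees([a1,a2]),C,"timer",toB(ray("scene",[(234,298)],.056)),"drawer corners",toB(ray("scene",[(457,291),(388,190)],.044)),"mug",toB(ray("scene",[(432,195)],0)))
for k,b in discs(): print(k,b.round(4))
p=toW(-.03,.03,.18)
o=robot.observe(); print(o["tcp_rot"],o["tool_pos"],YAW)
for y in (YAW,YAW-180):
    q=robot.ik(p,[180,0,y]); print(y,None if q is None else np.round(q,1))
    for s in [(.094,-.1,.13),(-.1,.19,.13),(.1,.19,.13),(.05,.32,.09)]: print(robot.ik(toW(*s),[180,0,y]) is not None)
E
```

```text
[6.88011424 6.34019175] [ 0.56349 -0.06584] timer [[-0.00548606 -0.1491569 ]] drawer corners [[ 0.16712516  0.28835343]
 [-0.14102958  0.29125689]] mug [[-0.11190566  0.40846538]]
red [-0.0253  0.1057]
red [-0.0558 -0.0239]
red [0.0676 0.0461]
cream [-0.0913  0.0441]
cream [ 0.0099 -0.0421]
cream [ 0.0958 -0.0405]
[-1.79944704e+02 -1.12556069e-02  1.60872929e+02] [0.19649113 0.56672534 0.3033225 ] 96.61015299487299
96.61015299487299 [-18.4  -5.2 -18.5  76.7   0.   65. ]
True
True
True
True
-83.38984700512701 [ -18.4   -5.2  -18.5   76.7    0.  -115. ]
True
True
True
True
```

```bash
python3 - <<'E'
from h import *
robot.set_gripper(.020)
robot.move_pose(toW(-.0253,.0717,.19),[180,0,YAW])
print("tr",robot.tip_reach)
robot.line_to(toW(-.0253,.0717,.138),vel=.15)
hit=robot.line_to(toW(-.0253,.0717,.122),vel=.03,guard=4)
z=robot.observe()["tool_pos"][2]; print("touch",hit,z)
Z=z+.0025 if hit else .131
open("z.txt","w").write(str(Z))
robot.line_to(toW(-.0253,.0717,Z),vel=.05)
print(robot.line_to(toW(-.0253,.192,Z),vel=.12,guard=25))
robot.line_to(toW(-.0253,.185,Z+.028),vel=.15)
o=robot.observe();print(o["time"],o["gripper_width"])
cv2.imwrite("pics/s1.png",robot.grab_frame("scene")[150:400,180:500].repeat(2,0).repeat(2,1))
for k,b in discs(): print(k,b.round(4))
E
```

```text
tr 0.0726
touch True 0.12880668771694662
False
5.8 0.020273742483790214
red [-0.0572 -0.0236]
red [0.0677 0.0461]
cream [-0.0911  0.0441]
cream [ 0.0099 -0.0427]
cream [ 0.0957 -0.0406]
```

View pics/s1.png

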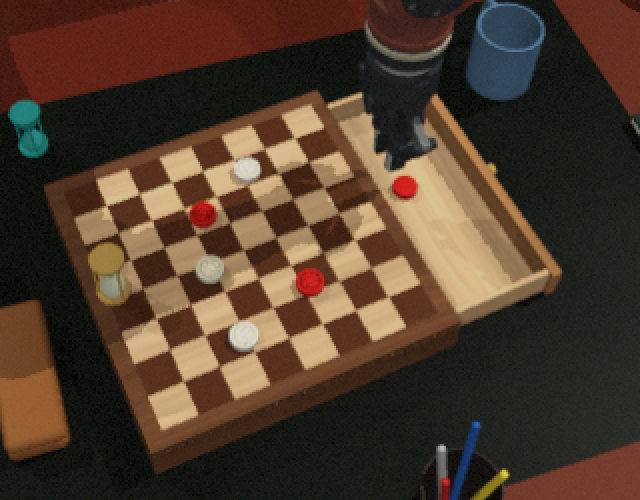

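The enlarged crop shows the first red draught in the drawer at (404,187). The brass timer stands at (108,275) and the other five draughts are untouched. I'll sweep the rest the same way.

```bash
python3 - <<'E'
from h import *
Z=float(open("z.txt").read())
for bx,by in [(.0677,.0461),(-.0911,.0441),(.0099,-.0424),(-.0565,-.0237),(.0957,-.0405)]:
    n0=len(list(discs())); h=sweep(bx,by,Z)
    print(h,n0,[(k,b.round(3)) for k,b in discs()],robot.observe()["time"])
    if h: break
robot.line_to(toW(.12,.19,.26),vel=.25)
for n in("scene","side"):
    im=robot.grab_frame(n); cv2.imwrite(f"pics/{n}2.png",im)
im=cv2.imread("pics/scene2.png")[150:400,180:500]; cv2.imwrite("pics/s2.png",cv2.resize(im,None,fx=2,fy=2))
E
```

```text
False 5 [('red', array([-0.056, -0.024])), ('cream', array([-0.091,  0.044])), ('cream', array([ 0.01 , -0.042])), ('cream', array([ 0.096, -0.041]))] 9.0917
False 4 [('red', array([-0.055, -0.025])), ('cream', array([ 0.01 , -0.042])), ('cream', array([ 0.096, -0.041]))] 12.4583
False 3 [('red', array([-0.056, -0.024])), ('cream', array([0.03 , 0.177])), ('cream', array([ 0.096, -0.041]))] 16.625
False 3 [('cream', array([0.03 , 0.176])), ('cream', array([ 0.096, -0.041]))] 20.5417
False 2 [('cream', array([0.029, 0.177])), ('cream', array([0.113, 0.176]))] 24.7667
```

View pics/s2.png

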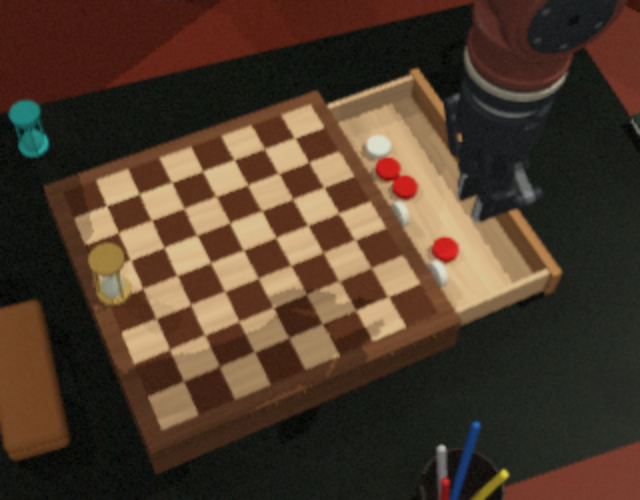

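The board is clear. In the drawer I see three reds at (388,168), (404,187) and (445,249), and a cream at (378,146). Two more creams at (400,213) and (438,272) are half hidden by the board's edge. I'll check those in the side view before shutting.

```bash
python3 - <<'E'
import cv2
im=cv2.imread("pics/side2.png")[195:320,215:375]; cv2.imwrite("pics/s3.png",cv2.resize(im,None,fx=4,fy=4,interpolation=cv2.INTER_CUBIC))
E
```

```text
(no output)
```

View pics/s3.png

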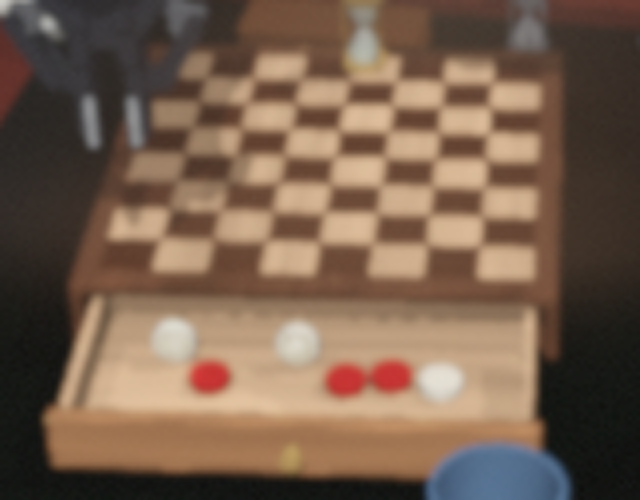

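The side view shows all six in the drawer. Two creams at (173,340) and (298,343) are standing on edge, which passes under the case. The timer is upright at (363,35). Next I'll push the drawer shut, off to one side of the knob.

```bash
python3 - <<'E'
from h import *
robot.line_to(toW(.055,.345,.24),vel=.25)
robot.set_gripper(0)
robot.line_to(toW(.055,.345,.097),vel=.15)
print("pre",robot.line_to(toW(.055,.325,.097),vel=.08,guard=10))
print("a",robot.line_to(toW(.055,.205,.097),vel=.06,guard=12), toB(robot.observe()["tool_pos"]),robot.observe()["ft_force"])
print("b",robot.line_to(toW(.055,.170,.097),vel=.015,guard=12), toB(robot.observe()["tool_pos"]),robot.observe()["ft_force"],robot.observe()["time"])
for n in("scene","side"): cv2.imwrite(f"pics/{n}4.png",robot.grab_frame(n))
a=cv2.imread("pics/scene4.png")[150:400,180:480]; b=cv2.imread("pics/side4.png")[180:330,200:380]
cv2.imwrite("pics/s4.png",np.hstack([cv2.resize(a,(400,333)),cv2.resize(b,(400,333))]))
E
```

```text
pre False
a False [0.05485645 0.20505067] [-0.69955937 -0.08582447  0.49637948]
b True [0.05463042 0.18093845] [-1.23145632  0.1856879   0.15649943] 31.775
```

View pics/s4.png

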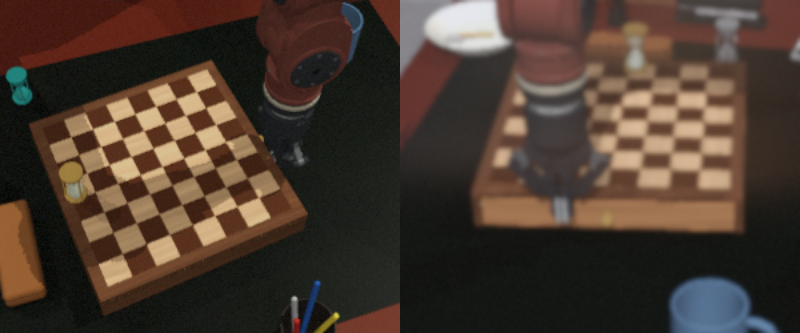

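The drawer looks flush, with the finger face at about y = 170 mm when the guard tripped. I'll press once more a little harder to confirm it's at the stop, then retreat and look.

```bash
python3 - <<'E'
from h import *
print(robot.line_to(toW(.055,.170,.097),vel=.012,guard=22), toB(robot.observe()["tool_pos"]))
robot.line_to(toW(.055,.27,.097),vel=.15); robot.line_to(toW(.055,.30,.26),vel=.25)
robot.pause(.3)
for n in("scene","side"): cv2.imwrite(f"pics/{n}5.png",robot.grab_frame(n))
a=cv2.imread("pics/scene5.png")[150:400,180:480]; b=cv2.imread("pics/side5.png")[180:330,200:380]
cv2.imwrite("pics/s5.png",np.hstack([cv2.resize(a,(400,333)),cv2.resize(b,(400,333))]))
print(robot.observe()["time"])
E
```

```text
True [0.05374947 0.18055428]
34.3417
```

View pics/s5.png

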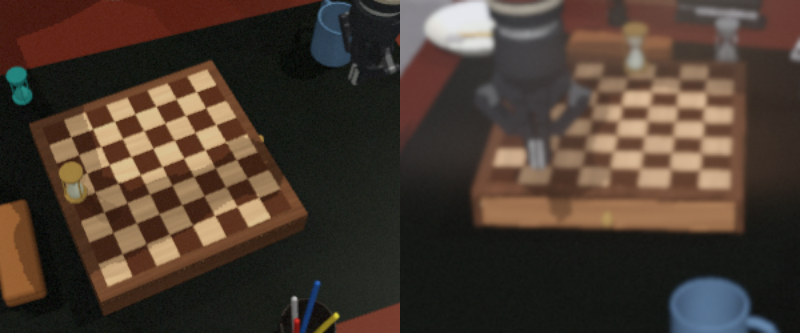

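The 22 N press moved it only 0.4 mm, so the drawer is at its stop. In the last picture its front is flush at (605,213), the brass timer stands at (72,183), and the mug is where it was. Handing in.

```bash
python3 -c "
from plant import robot
print(robot.job_done())"
```

```text
the job is handed in; nothing more can be done
None
```

I swept all six draughts into the drawer and pushed it shut against its stop, with the sand timer still standing on the board, and handed the job in at about 34 s; no verdict came back.

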